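# Angle a stone strip past the post into its carving cradle

### The job

Push the long limestone strip into the oak cradle on the carving bench, only pushing it along the table and never picking it up: angle the end nearer the steel post in behind the post first, then push the other end in until the strip lies flat on the table, fully home along the back fence, between the two end blocks. Leave the hammer, the chisel and the pot where they are.

Things in the scene. Friction and masses are not known exactly. Their poses are not given: they have to be found in the camera images.
- strip: pale limestone bar flat on the table, 300 mm long (its y), 36 mm wide (x), 30 mm high, about 0.7 kg; slides with friction, stays where it is left. Origin at the centre of its underside. Starts on the robot's side of the cradle, shifted to the robot's right, its left end to the right of the post
- strip_left (a point): centre of the strip's left end face (strip y = +150 mm), 15 mm above its underside; axes as the strip's
- strip_right (a point): centre of the strip's right end face (strip y = -150 mm), 15 mm above its underside; axes as the strip's
- cradle: fixed oak cradle, 30 mm high, open towards the robot, no floor. Origin on the table under the middle of the fence's front face; x points into the fence, away from the robot, y left along it, z up. Fence front face at x = 0, 32 mm thick. End blocks: inner faces at y = +-165 mm, 30 mm thick, from the fence to x = -40 mm. Strip home: along y against the fence, centre line at x = -18 mm
- post (a point): top centre of the fixed round steel post in front of the bay's left part: 24 mm diameter, 55 mm high, axis at x = -74, y = +110 mm in the cradle's frame; 62 mm between post and fence; the opening between post and right end block (263 mm) is shorter than the strip
- hammer: hammer lying to the left of the work, handle towards the robot, some 0.27 m long; leave alone. Origin on its underside
- chisel: steel stone chisel, 160 mm long and 34 mm wide at its blade, lying to the right of the work; leave alone. Origin on its underside
- pot: terracotta pot, 84 mm across and 70 mm high, to the right of the cradle; leave alone. Origin at the centre of its underside

How it is judged:
By the outcome, as a careful person would: the job done as asked, in the order asked, and still so for the second after the job is handed in, with the robot touching nothing.
It also fails if it takes over 72 s, if anything falls off the work surface, if the arm or the gripper's body presses on something with over 40 N, if the wrist force passes 120 N, or if a joint passes its speed limit or range.

### The arm

A 6-joint arm with a two-finger parallel gripper is mounted at the origin on the work surface. World frame = base frame: x ahead of the robot, y to its left, z up, the work surface at z = 0. Lengths are in m, angles in rad, forces in N, time in s.
With the tool pointing down it reaches from about 0.35 to 0.975 m from the base axis. Payload 4.9 kg.
Tool frame: the origin (TCP) lies midway between the tips of the shut fingers; the grasp point (between the pads) lies 19 mm behind it; z points along the fingers, y is the direction in which the jaws open and shut (so a half turn about z gives the same grasp; the last joint's range is limited). The gripper opens to 85 mm and grips with 20 to 120 N. Pads are 22 mm wide; open, the fingers measure 114 mm over their backs; the gripper's body (76 mm by 85 mm) begins 54 mm behind the grasp point. The pads swing forward as they close: fully open they stand 13 mm farther back than shut.
Start: joints at [1.059, 0.053, 1.613, -0, 1.476, -0.119], TCP at [0.239, 0.577, 0.231] pointing down, gripper open.
Joint ranges: [-3.01, 3.01], [-1.01, 2.22], [0.06, 2.58], [-1.02, 4.17], [0.09, 2.62], [-3.14, 3.14]. Speed limits (rad/s): [2.57, 2.57, 3.14, 3.14, 3.14, 3.14].

### API

Orientations are given as a unit quaternion [x, y, z, w].
In Python, from station import telemetry, cams, finish_job gives the robot as it stands.
- The arm moves only by the tool carry_out, never from a script. Its argument "deltas" is one flat list of numbers, 4 for each row, row after row: the shift along the world's x, y, z in m, then the turn about the world's z in rad. A call has 1 to 20 rows; each row shifts and turns the commanded pose from where the row before left it; what a row does not reach is not made up. A row lasts 1/8 s, in which the tool goes at most 62.5 mm and 10.7 degrees, less where a joint would pass 70% of its speed; a pose out of reach is approached as far as the arm can. A call with a gripper value outside its range is refused whole. "gripper" is the closure, from 0 (fully open) to 1 (shut), set as the call begins (left out, the last holds). The fingers move at their own pace and stop on an object; the grip force is fixed at half the most. Time passes only in rows, so rows that do not move let the fingers close. It gives the time, the measured TCP pose, the force and the opening at its end, in the units of the state.
- telemetry.observe(): the state, without advancing time (a new reading comes with each control period).
- cams.get_image(name): name is "scene" or "top" or "wrist"; returns the picture (480x640x3 uint8, red, green, blue); there is no depth.
- cams.calibration(name): a dict with "fx", "fy", "cx", "cy" (pixels), "dist_coeffs" ([k1, k2, p1, p2, k3] as OpenCV has them; the pictures are not rectified), "world_from_camera" (4x4, takes a point from camera to world coordinates); the wrist camera has in their place "hand_eye" (4x4, takes a point from camera to tool coordinates, whose origin is the TCP and whose axes are the flange's). Camera axes: x right, y up, looking along -z (the intrinsics and any distortion apply to the point x, -y, -z); pixel columns grow to the right and rows downward; lengths in m; the calibration is good to about 2 mm. A picture is of the moment at which its call begins: read the wrist's pose just before it. calibration takes no time and is no camera call.
- finish_job(): hands the job in, once; it reports no verdict.
The state is a dict: "time_s": time; "joint_positions": joint angles; "joint_vel": joint speeds; "tau": joint torques, N m; "tool_pos": TCP position; "tcp_rot": TCP orientation; "wrist_force": force on the tool from outside, world axes, zero at the start; "torque": the same for the moment, N m; "gripper_width": finger opening in m.
Only numpy, scipy, OpenCV 4.12 (cv2) and the standard library are available. Lean on these libraries where they do the work, as an engineer would, in place of code of your own. Each camera call takes 0.05 s, during which the arm holds its last target. There are 200 camera calls.

## Working session

There is one attempt and no reset: what is moved stays moved. The work goes in short steps, Python scripts to look and compute and a tool call to move; the robot and the scene stay as the last step left them, time stands still between calls to the robot, and variables do not carry over. Pictures are saved under pics/ and viewed, about 8 in all and at most 12, crops included, and the job is handed in when it is done.

Besides the shell and the picture viewer there is one more tool, called in YAML: its name, and indented under it one key for each argument. carry_out: Moves the arm, as the interface text tells. Its arguments: {"type":"object","properties":{"deltas":{"type":"array"},"gripper":{"type":"number"}},"required":["deltas"]}

```bash
mkdir -p pics; cat > h.py <<'E'
import numpy as np, cv2
from station import telemetry, cams, finish_job
def snap(name,f):
    im=cams.get_image(name); cv2.imwrite('pics/'+f,im[:,:,::-1]); return im
def K(c): return np.array([[c['fx'],0,c['cx']],[0,c['fy'],c['cy']],[0,0,1.]])
def px2w(name,pts,z):
    c=cams.calibration(name); T=np.array(c['world_from_camera'])
    u=cv2.undistortPoints(np.array(pts,float).reshape(-1,1,2),K(c),np.array(c['dist_coeffs'],float))[:,0]
    d=np.c_[u[:,0],-u[:,1],-np.ones(len(u))]@T[:3,:3].T; o=T[:3,3]
    return o+d*((z-o[2])/d[:,2])[:,None]
def w2px(name,P):
    c=cams.calibration(name); T=np.array(c['world_from_camera'])
    p=(np.array(P,float).reshape(-1,3)-T[:3,3])@T[:3,:3]; p=p*[1,-1,-1]
    return cv2.projectPoints(p,np.zeros(3),np.zeros(3),K(c),np.array(c['dist_coeffs'],float))[0][:,0]
E
python3 - <<'E'
from h import *
snap('top','t0.png'); snap('scene','s0.png'); print(telemetry.observe())
for n in('top','scene'): print(np.round(cams.calibration(n)['world_from_camera'],3), cams.calibration(n)['fx'])
E
```

```text
{'time_s': 0.1, 'joint_positions': array([ 1.05896090e+00,  5.32781263e-02,  1.61417386e+00,  1.92101815e-05,
        1.47599776e+00, -1.19005085e-01]), 'joint_vel': array([-0.00226336, -0.00155366, -0.00371397, -0.00083762,  0.0008947 ,
       -0.00143354]), 'tau': array([ 3.28545339e-04, -3.94899738e+01, -3.71363425e+01, -1.89942248e-04,
        3.93480237e-03,  2.46900663e-05]), 'tool_pos': array([0.23896963, 0.57689431, 0.23018358]), 'tcp_rot': array([ 1.95155508e-01,  9.80771872e-01, -8.79771198e-04, -2.97139279e-04]), 'wrist_force': array([ 0.13110287, -0.09296585, -1.40223985]), 'torque': array([ 0.01197406, -0.00357967,  0.00920757]), 'gripper_width': 0.08551768777420005}
[[ 0.005  0.984 -0.181  0.332]
 [-1.     0.006  0.006 -0.022]
 [ 0.007  0.181  0.984  1.223]
 [ 0.     0.     0.     1.   ]] 527.8217408725809
[[-0.862 -0.366  0.349  0.91 ]
 [ 0.506 -0.627  0.592  0.631]
 [ 0.002  0.687  0.726  0.866]
 [ 0.     0.     0.     1.   ]] 500.3164705666429
```

View pics/t0.png

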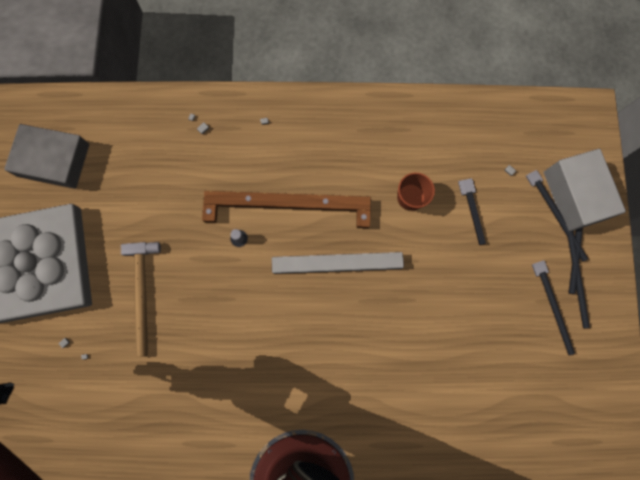

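View pics/s0.png

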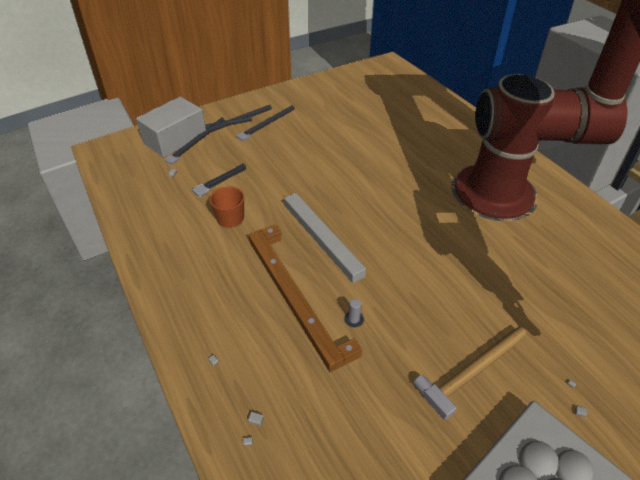

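The top view shows the strip at about (272–404, 254–273), the cradle at about (203–371, 190–228), the post top at about (236, 234), the pot at (416, 191), the chisel near (470, 210) and the hammer near (140, 300). The scene view agrees with this.

```bash
python3 - <<'E'
from h import *
im=cv2.imread('pics/t0.png'); 
c=cv2.resize(im[170:285,190:450],None,fx=3,fy=3,interpolation=cv2.INTER_CUBIC)
cv2.imwrite('pics/t0c.png',c)
hsv=cv2.cvtColor(im,cv2.COLOR_BGR2HSV)
s=((hsv[...,1]<60)&(hsv[...,2]>90)).astype(np.uint8)
s[:, :265]=0; s[:,410:]=0; s[:245]=0; s[280:]=0
p=np.argwhere(s)[:,::-1].astype(np.float32); print(len(p), cv2.minAreaRect(p), cv2.boxPoints(cv2.minAreaRect(p)))
E
```

```text
2086 ((337.38555908203125, 262.02362060546875), (16.065044403076172, 131.36441040039062), 87.79740142822266) [[271.44318 256.52142]
 [402.7105  251.47266]
 [403.32794 267.52582]
 [272.0606  272.5746 ]]
```

View pics/t0c.png

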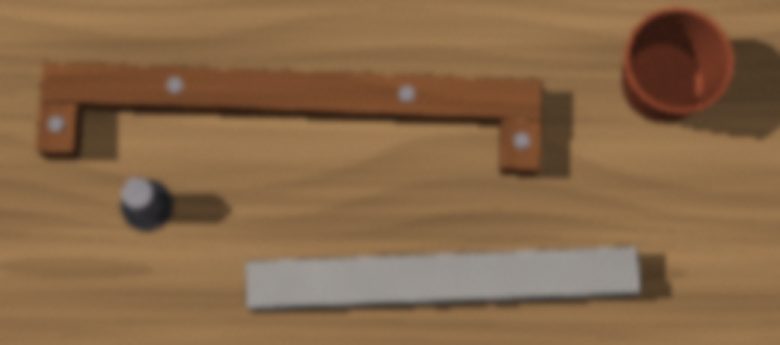

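```bash
cat >> h.py <<'E'
def fit(loc,wld):
    a=np.array(loc,float);b=np.array(wld)[:,:2];am=a.mean(0);bm=b.mean(0)
    A=a-am;B=b-bm
    th=np.arctan2((A[:,0]*B[:,1]-A[:,1]*B[:,0]).sum(),(A*B).sum())
    R=np.array([[np.cos(th),-np.sin(th)],[np.sin(th),np.cos(th)]]);t=bm-R@am
    return th,t,R,(b-a@R.T-t)
E
python3 - <<'E'
from h import *
f=lambda P,x0=190,y0=170,s=3:[(x0+(x+.5)/s-.5,y0+(y+.5)/s-.5) for x,y in P]
np.set_printoptions(precision=4,suppress=True)
w=px2w('top',f([(42,62),(541,79),(38,153),(74,154),(500,170),(540,171),(78,103),(500,118)]),.03)
th,t,R,e=fit([(.032,.195),(.032,-.195),(-.04,.195),(-.04,.165),(-.04,-.165),(-.04,-.195),(0,.165),(0,-.165)],w)
print('cradle',th,t,'\n',e)
w=px2w('top',f([(247,263),(638,247),(640,292),(251,307)]),.03)
q,s,_,e=fit([(.018,.15),(.018,-.15),(-.018,-.15),(-.018,.15)],w)
print('strip',q,s,'\n',e,'in cradle',R.T@(s-t),q-th)
p=px2w('top',f([(137,193)]),.055)[0,:2]; print('post',p,R.T@(p-t),'nominal',R@[-.074,.11]+t)
for n,P,z in(('pot',[(416,191)],.07),('chis',[(468,187),(482,243)],.01),('hammer',[(140,249),(122,249),(160,249),(142,355)],.02)): print(n,px2w('top',P,z)[:,:2], (px2w('top',P,z)[:,:2]-t)@R)
E
```

```text
cradle -0.029766540515434137 [0.6176 0.0416] 
 [[ 0.0003 -0.0001]
 [ 0.0006  0.0006]
 [-0.0004 -0.0025]
 [-0.0001 -0.0004]
 [-0.0007  0.0011]
 [-0.0004  0.0002]
 [ 0.0004 -0.0007]
 [ 0.0003  0.0019]]
strip 0.04602819513753836 [ 0.4885 -0.0782] 
 [[-0.0011 -0.0004]
 [-0.0008  0.001 ]
 [ 0.0006  0.0019]
 [ 0.0013 -0.0025]] in cradle [-0.1254 -0.1236] 0.0757947356529725
post [0.5475 0.1538] [-0.0734  0.11  ] nominal [0.5469 0.1538]
pot [[ 0.6465 -0.254 ]] [[ 0.0378 -0.2947]]
chis [[ 0.6742 -0.3923]
 [ 0.538  -0.4192]] [[ 0.0695 -0.4321]
 [-0.0658 -0.463 ]]
hammer [[0.5171 0.3804]
 [0.5168 0.423 ]
 [0.5175 0.3333]
 [0.276  0.3616]] [[-0.1105  0.3356]
 [-0.1121  0.3782]
 [-0.1087  0.2886]
 [-0.351   0.3097]]
```

carry_out:
  gripper: 1
  deltas: [0.0165,-0.0455,0,0.0125,0.0165,-0.0455,0,0.0125,0.0165,-0.0455,0,0.0125,0.0165,-0.0455,0,0.0125,0.0165,-0.0455,0,0.0125,0.0165,-0.0455,0,0.0125,0.0165,-0.0455,0,0.0125,0.0165,-0.0455,0,0.0125,0.0165,-0.0455,0,0.0125,0.0165,-0.0455,0,0.0125,0.0165,-0.0455,0,0.0125,0.0135,-0.0455,0,0.0125,0,0,-0.04,0,0,0,-0.04,0,0,0,-0.04,0,0,0,-0.04,0,0,0,-0.03,0,0,0,-0.018,0,0,0,-0.01,0,0,0,0,0]

```text
time_s: 2.6
tool_pos: [0.4336, 0.0314, 0.0127]
tcp_rot: [0.121, 0.993, -0.0, -0.001]
wrist_force: [-0.5, 0.3, 0.5]
gripper_width: -0.0
```

carry_out:
  deltas: [0.006,0,0,0,0.006,0,0,0,0.006,0,0,0,0.006,0,0,0,0.006,0,0,0,0.006,0,0,0,0.006,0,0,0,0.006,0,0,0,0.006,0,0,0,0.006,0,0,0,0.006,0,0,0,0.006,0,0,0,0.006,0,0,0,0.004,0,0,0,0.002,0,0,0,0,0,0,0]

```text
time_s: 4.6
tool_pos: [0.5186, 0.0314, 0.0134]
tcp_rot: [0.121, 0.993, 0.0, 0.0]
wrist_force: [-0.8, -0.4, -0.0]
gripper_width: -0.0003
```

```bash
cat >> h.py <<'E'
np.set_printoptions(precision=4,suppress=True)
TH=-0.02977;T0=np.array([.6176,.0416]);RC=np.array([[np.cos(TH),-np.sin(TH)],[np.sin(TH),np.cos(TH)]])
def c2w(p): return RC@np.array(p)+T0
def w2c(p): return RC.T@(np.array(p)[:2]-T0)
def crop(f):
    im=snap('top','full_'+f); c=cv2.resize(im[170:300,190:450],None,fx=3,fy=3,interpolation=cv2.INTER_CUBIC); cv2.imwrite('pics/'+f,c[:,:,::-1])
def un(P): return [(190+(x+.5)/3-.5,170+(y+.5)/3-.5) for x,y in P]
def strip(corners): # crop px, order fence-left, fence-right, robot-right, robot-left
    w=px2w('top',un(corners),.03); loc=[(.018,.15),(.018,-.15),(-.018,-.15),(-.018,.15)]
    q,s,R,e=fit(loc,w); print('strip C centre',w2c(s),'angle C',q-TH,'err',e.ravel())
    for l in loc: print(l,'C',w2c(R@l+s),'W',R@l+s)
def auto():
    im=cv2.imread('pics/'+LAST) if 0 else None
E
sed -i '/^def auto/,$d' h.py
python3 -c "
from h import *
crop('a1.png')"
```

```text
(no output)
```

View pics/a1.png

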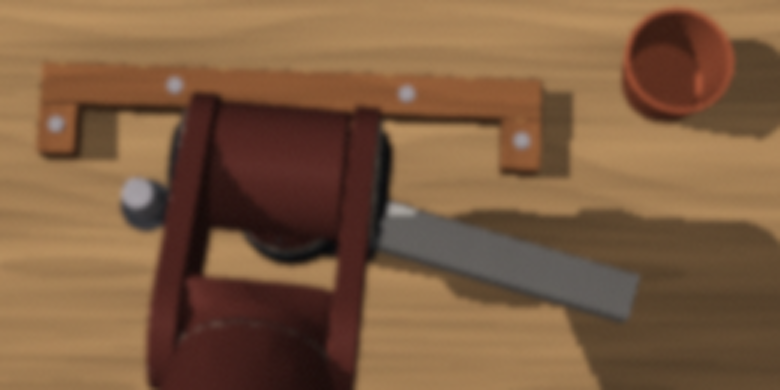

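The strip is now angled. Its right end corners are at about (638, 274) and (629, 320) in the crop, and its fence-side edge passes (415, 206). The arm hides the left end.

```bash
python3 -c "
from h import *
w=px2w('top',un([(638,274),(629,320),(415,206)]),.03)[:,:2]
c=np.array([w2c(x) for x in w]); print(c)
d=c[2]-c[0]; a=np.arctan2(d[0],d[1]); d/=np.linalg.norm(d); print('a',a,'fence-left corner', c[0]+.3*d)
print('end angle',c[0]-c[1])
n=np.array([d[1],-d[0]]); print('post dist to fence line', (c[0]-np.array([-.074,.11]))@n)
print('tcp C',w2c([.5186,.0314]))
"
```

```text
[[-0.1178 -0.271 ]
 [-0.1532 -0.2644]
 [-0.0713 -0.0994]]
a 0.26448795875047865 fence-left corner [-0.0393  0.0186]
end angle [ 0.0354 -0.0066]
post dist to fence line 0.05736076929818596
tcp C [-0.0987 -0.0131]
```

carry_out:
  deltas: [-0.015,0,0,0,-0.015,0,0,0,0,0,0.05,0,0,0,0.05,0,-0.0034,-0.0369,0,-0.006,-0.0034,-0.0369,0,-0.006,-0.0034,-0.0369,0,-0.006,-0.0034,-0.0369,0,-0.006,-0.0034,-0.0369,0,-0.006,-0.0034,-0.0369,0,-0.006,-0.0034,-0.0369,0,-0.006,-0.0034,-0.0369,0,-0.006,0,0,0,0,0,0,-0.05,0,0,0,-0.035,0,0,0,-0.015,0,0,0,0,0]

```text
time_s: 6.78
tool_pos: [0.4604, -0.2627, 0.0126]
tcp_rot: [0.145, 0.989, 0.001, -0.001]
wrist_force: [0.5, 0.2, 0.6]
gripper_width: -0.0
```

```bash
python3 -c "
from h import *
crop('a2.png')"
```

```text
(no output)
```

View pics/a2.png

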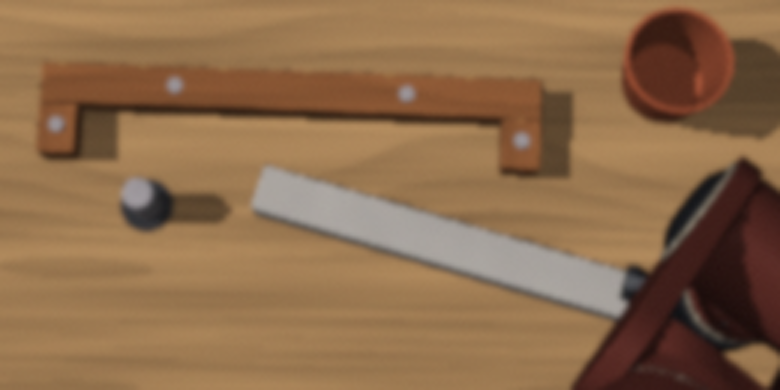

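The left end is now clear of the arm, with corners at (266, 165) and (251, 212). The post base is at about (147, 203), and the finger is beside the right end at about (633, 283).

```bash
python3 -c "
from h import *
w=px2w('top',un([(266,165),(638,274),(629,320),(251,211)]),.03)
strip([(266,165),(638,274),(629,320),(251,211)])
"
```

```text
strip C centre [-0.0985 -0.1234] angle C -0.250197411137844 err [ 0.0004 -0.0015  0.0005  0.0022 -0.0001 -0.0001 -0.0009 -0.0006]
(0.018, 0.15) C [-0.0439  0.0175] W [0.5742 0.0604]
(0.018, -0.15) C [-0.1182 -0.2732] W [ 0.4913 -0.2279]
(-0.018, -0.15) C [-0.1531 -0.2642] W [ 0.4567 -0.218 ]
(-0.018, 0.15) C [-0.0788  0.0264] W [0.5396 0.0703]
```

carry_out:
  deltas: [0.0013,0.0048,0,0,0.0013,0.0048,0,0,0.0013,0.0048,0,0,0.0013,0.0048,0,0,0.0013,0.0048,0,0,0.0013,0.0048,0,0,0.0013,0.0048,0,0,0.0013,0.0048,0,0,0.0013,0.0048,0,0,0.0013,0.0048,0,0,0.0013,0.0048,0,0,0.0013,0.0048,0,0,0.0013,0.0048,0,0,0.0013,0.0048,0,0,0.0013,0.0048,0,0,0.0013,0.0048,0,0,0.0013,0.0048,0,0,0.0013,0.0048,0,0,0,0,0,0]

```text
time_s: 9.2
tool_pos: [0.4846, -0.1766, 0.0133]
tcp_rot: [0.145, 0.989, 0.001, 0.0]
wrist_force: [0.2, 0.2, 0.0]
gripper_width: -0.0002
```

```bash
python3 -c "
from h import *
crop('a3.png')"
```

```text
(no output)
```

View pics/a3.png

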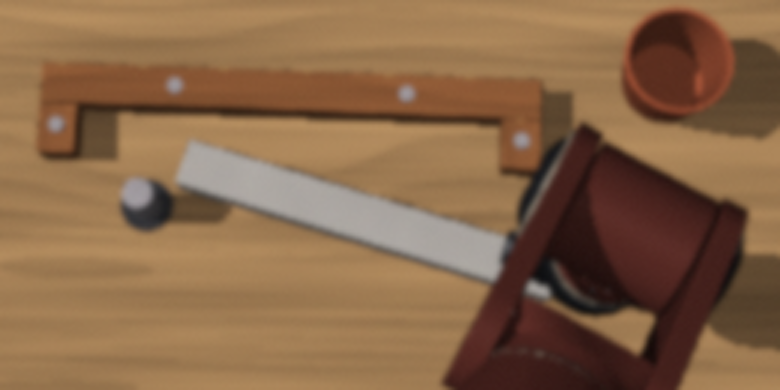

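The left end has reached the post: its corners are at (191, 140) and (177, 184), and the robot-side right corner is at about (550, 297).

```bash
python3 -c "
from h import *
L=[(191,140),(177,184),(550,298)]
w=px2w('top',un(L),.03)[:,:2]
loc=[(.018,.15),(-.018,.15),(-.018,-.15)]
q,s,R,e=fit(loc,w); print(w2c(s),q-TH,q,e.ravel())
for l in [(.018,.15),(-.018,.15),(0,-.15)]: print('C',w2c(R@l+s),'W',R@l+s)
print('post fence-line dist',(R.T@(c2w([-.074,.11])-s))-[.018,0])
print('tcp in strip',R.T@(np.array([.4846,-.1766])-s))
"
```

```text
[-0.0823 -0.065 ] -0.2638192386195989 -0.2935892386195989 [-0.0001 -0.0002 -0.0003 -0.0008  0.0004  0.0011]
C [-0.0258  0.0751] W [0.5941 0.1174]
C [-0.0605  0.0845] W [0.5596 0.1279]
C [-0.1214 -0.2098] W [ 0.49   -0.1645]
post fence-line dist [-0.0556  0.1711]
tcp in strip [-0.0017 -0.1631]
```

carry_out:
  deltas: [0.0013,0.0048,0,0,0.0013,0.0048,0,0,0.0013,0.0048,0,0,0.0013,0.0048,0,0,0.0013,0.0048,0,0,0.0013,0.0048,0,0,0.0013,0.0048,0,0,0.0013,0.0048,0,0,0.0013,0.0048,0,0,0.0013,0.0048,0,0,0.0013,0.0048,0,0,0.0013,0.0048,0,0,0.0013,0.0048,0,0,0.0013,0.0048,0,0,0,0,0,0]

```text
time_s: 11.12
tool_pos: [0.5028, -0.1094, 0.0133]
tcp_rot: [0.145, 0.989, 0.001, 0.0]
wrist_force: [-0.3, 0.1, 0.6]
gripper_width: 0.0005
```

```bash
python3 -c "
from h import *
crop('a4.png')"
```

```text
(no output)
```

View pics/a4.png

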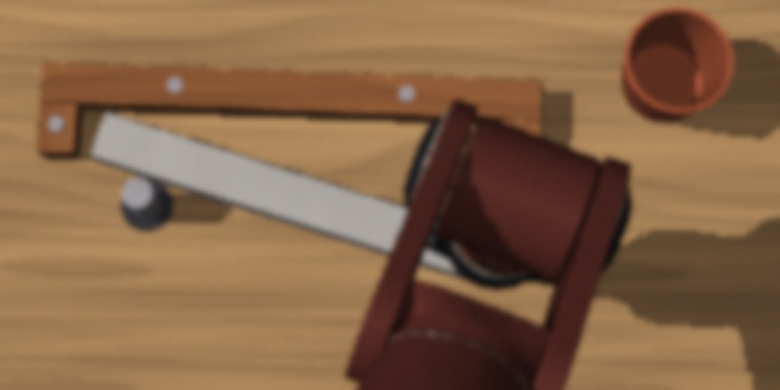

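The left end is now behind the post, with corners at (105, 111) and (92, 157). There is a visible gap to the post and to the left block, so next I swing the right end in.

carry_out:
  deltas: [-0.005,-0.0175,0,0,-0.005,-0.0175,0,0,-0.02,0,0,0.065,-0.018,0,0,0.065,0,0.03,0,0.065,0,0.03,0,0.065,0.009,0.02,0,0,0,0,0,0]

```text
time_s: 12.18
tool_pos: [0.4636, -0.0654, 0.0133]
tcp_rot: [0.015, 1.0, 0.0, 0.0]
wrist_force: [0.4, 0.3, 1.0]
gripper_width: -0.0001
```

carry_out:
  deltas: [0.006,0,0,0,0.006,0,0,0,0.006,0,0,0,0.006,0,0,0,0.005,0,0,0,0.005,0,0,0,0.005,0,0,0,0.005,0,0,0,0.005,0,0,0,0.005,0,0,0,0.005,0,0,0,0.005,0,0,0,0.005,0,0,0,0.005,0,0,0,0.005,0,0,0,0.005,0,0,0,0,0,0,0]

```text
time_s: 14.3
tool_pos: [0.5485, -0.0651, 0.0136]
tcp_rot: [0.015, 1.0, 0.0, 0.001]
wrist_force: [0.7, -0.3, 0.4]
gripper_width: 0.0004
```

carry_out:
  deltas: [0.003,0,0,0,0.003,0,0,0,0.003,0,0,0,0.003,0,0,0,0.002,0,0,0,0,0,0,0]

```text
time_s: 15.05
tool_pos: [0.562, -0.0652, 0.0133]
tcp_rot: [0.015, 1.0, -0.0, 0.0]
wrist_force: [-1.4, -0.1, 0.6]
gripper_width: -0.0001
```

```bash
python3 -c "
from h import *
crop('a5.png')"
```

```text
(no output)
```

View pics/a5.png

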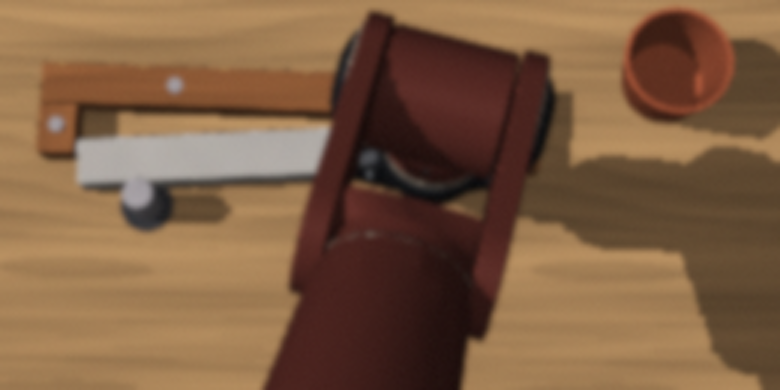

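The left end now rests against the post and sits close to the left block, with corners at (76, 138) and (80, 188). It is about 27 mm off the fence. The right end is nearly in, so I push the left part home to the right of the post.

carry_out:
  deltas: [-0.014,0,0,0,-0.014,0,0,0,-0.014,0,0,0,0,0.035,0,0,0,0.035,0,0,0,0.035,0,0,0,0.035,0,0,0,0.034,0,0,0.008,0,0,0,0.007,0,0,0,0.005,0,0,0,0.004,0,0,0,0.004,-0.001,0,0,0.004,-0.001,0,0,0.004,-0.001,0,0,0.004,-0.001,0,0,0.004,-0.001,0,0,0,0,0,0]

```text
time_s: 17.35
tool_pos: [0.5641, 0.1036, 0.0132]
tcp_rot: [0.015, 1.0, -0.0, 0.0]
wrist_force: [-1.4, 0.7, -0.5]
gripper_width: -0.0001
```

carry_out:
  deltas: [0.003,-0.001,0,0,0.003,-0.001,0,0,0,0,0,0]

```text
time_s: 17.73
tool_pos: [0.5701, 0.1015, 0.0133]
tcp_rot: [0.015, 1.0, -0.0, 0.0]
wrist_force: [-1.3, 0.4, -1.2]
gripper_width: 0.0002
```

carry_out:
  deltas: [0.001,0,0,0,0.001,0,0,0,0,0,0,0]

```text
time_s: 18.1
tool_pos: [0.5717, 0.1016, 0.0133]
tcp_rot: [0.015, 1.0, -0.0, 0.0]
wrist_force: [-2.9, -0.6, -0.2]
gripper_width: -0.0003
```

carry_out:
  deltas: [0.001,0,0,0,0.001,0,0,0,0,0,0,0]

```text
time_s: 18.48
tool_pos: [0.5737, 0.1018, 0.0133]
tcp_rot: [0.015, 1.0, 0.0, 0.0]
wrist_force: [-2.6, -0.2, 0.7]
gripper_width: -0.0001
```

carry_out:
  deltas: [0.001,0,0,0,0.001,0,0,0,0,0,0,0]

```text
time_s: 18.85
tool_pos: [0.5738, 0.1018, 0.0133]
tcp_rot: [0.015, 1.0, -0.0, -0.003]
wrist_force: [-10.4, -0.3, 6.9]
gripper_width: -0.0
```

carry_out:
  deltas: [-0.02,0,0,0,-0.03,-0.01,0,0,-0.05,-0.02,0.03,0,-0.04,-0.02,0.05,0,-0.04,-0.01,0.04,0,0,0,0,0]

```text
time_s: 19.6
tool_pos: [0.4011, 0.0424, 0.1358]
tcp_rot: [0.016, 1.0, -0.001, 0.008]
wrist_force: [0.2, 0.6, 0.1]
gripper_width: -0.0005
```

```bash
python3 -c "
from h import *
crop('a6.png')"
```

```text
(no output)
```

View pics/a6.png

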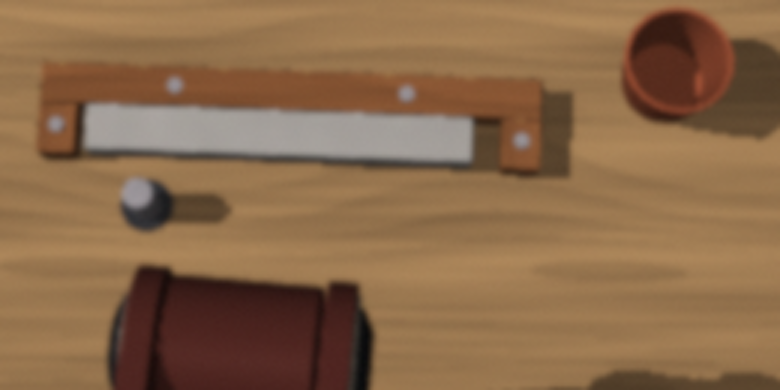

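The strip lies in the bay along the fence, with corners at (84, 103), (473, 117), (473, 162) and (85, 151), and a gap at each end. The left push stopped firmly at 10 N. I make the same check push on the right part.

carry_out:
  deltas: [0.03,-0.0357,0,0,0.035,-0.0357,0,0,0.034,-0.0357,0,0,0.03,0,-0.04,0,0,0,-0.04,0,0,0,-0.03,0,0,0,-0.0125,0,0.01,0,0,0,0.01,0,0,0,0.01,0,0,0,0.005,0,0,0,0.002,0,0,0,0.001,0,0,0,0,0,0,0]

```text
time_s: 21.4
tool_pos: [0.5651, -0.0639, 0.0073]
tcp_rot: [0.015, 1.0, 0.0, -0.0]
wrist_force: [-0.7, -0.9, -0.1]
gripper_width: -0.0003
```

carry_out:
  deltas: [0.001,0,0,0,0.001,0,0,0,0,0,0,0]

```text
time_s: 21.78
tool_pos: [0.5674, -0.064, 0.0074]
tcp_rot: [0.015, 1.0, -0.0, 0.0]
wrist_force: [-0.1, -0.4, 1.1]
gripper_width: -0.0001
```

carry_out:
  deltas: [0.001,0,0,0,0.001,0,0,0,0,0,0,0]

```text
time_s: 22.15
tool_pos: [0.5688, -0.0639, 0.0073]
tcp_rot: [0.015, 1.0, 0.0, -0.001]
wrist_force: [-3.5, 0.3, 1.9]
gripper_width: 0.0
```

carry_out:
  deltas: [0.001,0,0,0,0,0,0,0]

```text
time_s: 22.4
tool_pos: [0.5688, -0.0639, 0.0071]
tcp_rot: [0.015, 1.0, 0.0, -0.002]
wrist_force: [-7.2, 0.5, 5.8]
gripper_width: -0.0001
```

carry_out:
  deltas: [-0.02,0,0,0,-0.03,0,0,0,-0.04,0.01,0.03,0,-0.04,0.02,0.05,0,-0.04,0.02,0.05,0,0,0,0,0]

```text
time_s: 23.15
tool_pos: [0.4081, -0.0165, 0.1365]
tcp_rot: [0.015, 1.0, -0.001, 0.007]
wrist_force: [0.5, -0.3, 0.5]
gripper_width: 0.0001
```

```bash
python3 -c "
from h import *
crop('a7.png')
a=cv2.imread('pics/t0.png').astype(int);b=cv2.imread('pics/full_a7.png').astype(int);d=abs(a-b).max(2)
for n,(y0,y1,x0,x1) in dict(hammer=(235,360,115,165),chisel=(175,248,455,490),pot=(170,212,395,437)).items(): print(n,d[y0:y1,x0:x1].max(),d[y0:y1,x0:x1].mean())
strip([(84,103),(473,117),(473,162),(85,151)])
"
```

```text
hammer 15 10.6256
chisel 14 10.464187866927594
pot 15 8.965419501133788
strip C centre [-0.018   0.0077] angle C 0.003990226229385715 err [ 0.0012  0.0019 -0.0003  0.0001  0.0001 -0.0006 -0.0009 -0.0014]
(0.018, 0.15) C [-0.0006  0.1578] W [0.6217 0.1993]
(0.018, -0.15) C [ 0.0006 -0.1422] W [ 0.614  -0.1006]
(-0.018, -0.15) C [-0.0354 -0.1424] W [ 0.578  -0.0997]
(-0.018, 0.15) C [-0.0366  0.1576] W [0.5857 0.2002]
```

View pics/full_a7.png

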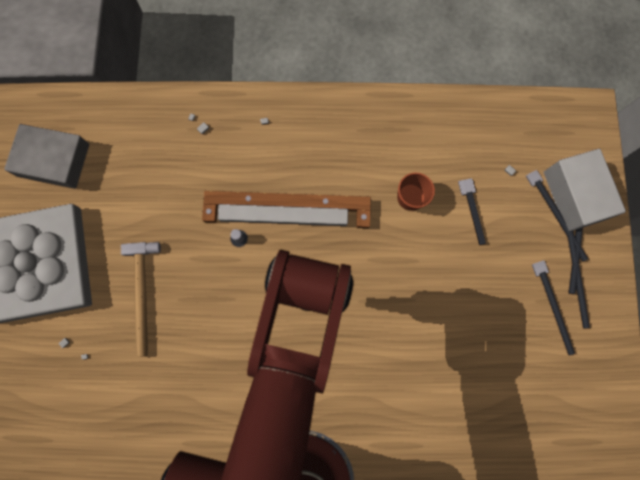

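The strip lies home at (217–348, 204–225) in the full image, and the hammer, chisel and pot are where they started. The small uniform pixel differences are only a brightness change. The arm is clear of everything.

```bash
python3 -c "
from h import *
print(finish_job())"
```

```text
the job is handed in; nothing more can be done
None
```

The strip is home in the cradle, and I handed the job in at about 23 s of the 72 s allowed. I only pushed it, with the gripper shut. First I angled the strip and slid its left end in behind the post. Then I swung the right end in and pressed the left part home.

**Position:** the last measurement puts the strip's centre at x = -18 mm and y = +8 mm in the cradle frame. It is 0.004 rad off the fence line, within the 2 mm camera accuracy, and about 7 mm clear of the left block.

**Seating:** final test pushes on the left and right parts stopped hard at about 10 N and 7 N, on the same line parallel to the fence. I did not separately measure whether it lies flat on the table, but it was never lifted and looks flat in the top view.

**Contacts:** while the right end swung in, the left end touched the post and came close to the left block. The wrist forces I read stayed low, about 12 N at most, though I only saw the reading at the end of each move.

**Other objects:** the hammer, chisel and pot show no movement compared with the first picture; there was only an even change in brightness. The arm was clear of everything at hand-in. No check failed or disagreed.

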